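# Clamp the terminal box with the lever bolt

### The job

Secure the grey terminal box in the bench clamp: with its lever standing up, screw the lever bolt in (clockwise) until its rubber foot sits snug on the box lid, firm but not overtightened, then fold the lever fully down onto its rest to lock the clamp. Leave the box in its place, do not disturb the other things on the bench, and let go at the end.

Things in the scene. Friction and masses are not known exactly. Their poses are not given: they have to be found in the camera images.
- clamp: dark grey cast bench clamp, heavy and fixed to the bench: base plate 140 x 210 x 12 mm (x, y, z), two posts 170 mm apart along its y, and a bridge across them, 40 mm wide (x) and 192 mm long (y), its top 102 mm above the bench. Origin: centre of the base's underside, on the bolt's axis, which is vertical. Its yaw varies.
- box: grey die-cast terminal box with brass-ended plugs on two sides, 80 x 110 x 50 mm, about 0.8 kg, standing loose on the clamp's base plate between two low steel strips, under the bolt. Origin: centre of its underside (12 mm above the bench). Its lid, the top, takes the bolt's foot.
- shank: the steel bolt, hanging in the middle of the bridge (shank, head, lever, foot). Origin: on its axis at the underside of the head disc (32 mm across, 10 mm high). Turning it clockwise from above lowers all of it 3.0 mm per rad, so what holds the lever must sink with it. Its swivelling rubber foot (21 mm across) is worn by an unknown amount (+-2 mm): snug comes after 0.8 to 3.3 rad, by feel.
- shank_top (a point): same point as the origin of shank. The screw runs stiffly, at about 0.3 to 0.4 N m, and stays where it is left; the head is rubber-bushed and springs back 0.1 rad when let go. Once the foot meets the lid, each 0.1 rad adds 0.03 to 0.05 N m and 10 to 17 N of squeeze. Snug: 0.41 to 0.52 N m in all (0.1 to 0.15 over running). Above 0.58 is too tight; no rise yet: too loose.
- bolt_head (a point): point on the bolt's axis where the lever is pivoted, 18 mm above the underside of the head disc, between two ears (36 mm over both). z: up along the axis. x: the direction into which the lever folds down, also shown by a flat stub (rest) that sticks out 41 mm from the axis on that side of the head, just under the folded lever. Turns with the bolt.
- lever_grip (a point): point on the dark steel lever's middle line, 55 mm from the pivot: a flat bar 10 mm thick (along x), 24 mm wide (along y), ending 82 mm from the pivot; the ears reach 9 mm above the pivot. The upright bar is both the key for turning the bolt (pinch it across its thickness) and the lever that is folded.
- lever (a joint): fold angle of the lever: 0 standing up on the bolt's axis, 1.571 folded flat (its stop). It starts within 0.1 of upright. It stays where it is left; it needs 0.25 to 0.4 N m (5 to 8 N at 55 mm), pushed from behind and then from above. Its cam presses the foot down further and adds about 30 N.
- wrench: loose open-ended steel wrench lying on the bench, 190 mm long. Bystander. Origin: centre of its underside.
- tape: loose beige tape roll lying flat, 90 mm across, 24 mm high. Bystander. Origin: centre of its underside.
- carton: small open cardboard tray, 110 x 80 x 45 mm. Bystander. Origin: centre of its underside.
Mind the look-alikes: they are no part of the job. What is meant by the box is not blue, purple or turquoise, and is the smaller of those in its own colour.

How it is judged:
On the way, in this order (a step that is already met when the one before it is completed fails the run):
1. the bolt is screwed in until its foot presses on the box (over 8 N) with the lever still standing up (under 0.35 rad) (contact force between shank and box above 8 N and value of joint lever below 0.35 rad), for 0.3 s.
2. the lever is folded down (value of joint lever above 1.48 rad), for 0.2 s.
At the end, for the whole second after the job is handed in: the lever is folded flat (over 1.48 of 1.571 rad), the bolt's foot clamps the box with 52 to 97 N, and the box stands at rest within 10 mm of where it was (value of joint lever above 1.48 rad and contact force between shank and box between 52 and 97 N and distance of box from where it was at the start of the episode below 0.01 m and linear speed of box below 0.02 m/s); the robot touches nothing.
It fails at once if the wrench, the tape roll or the carton is moved more than 20 mm (distance of any of wrench, tape, carton from where it was at the start of the episode above 0.02 m).
It fails at once if the box is squeezed with more than 115 N (overtightened) (contact force between shank and box above 115 N).
It fails at once if the box is shoved out of its place (more than 10 mm) (distance of box from where it was at the start of the episode above 0.01 m).
It also fails if it takes over 64 s, if anything falls off the work surface, if the arm or the gripper's body presses on something with over 40 N, if the wrist force passes 120 N, or if a joint passes its speed limit or range.

### The arm

A 6-joint arm with a two-finger parallel gripper is mounted at the origin on the work surface. World frame = base frame: x ahead of the robot, y to its left, z up, the work surface at z = 0. Lengths are in m, angles in rad, forces in N, time in s.
With the tool pointing down it reaches from about 0.275 to 0.725 m from the base axis. Payload 15.9 kg.
Tool frame: the origin (TCP) lies between the finger pads; the fingertips stand 14 mm ahead of it and the grasp point (between the pads) lies 5 mm behind it; y points along the fingers, x is the direction in which the jaws open and shut, and the axes are right-handed (so a half turn about y gives the same grasp; the last joint's range is limited). The gripper opens to 85 mm and grips with 20 to 120 N. Pads are 22 mm wide; open, the fingers measure 114 mm over their backs; the gripper's body (76 mm by 85 mm) begins 54 mm behind the grasp point. The pads swing forward as they close: fully open they stand 13 mm farther back than shut.
Start: joints at [1.315, 0.213, -0.034, 1.323, 0, 1.571], TCP at [0.127, 0.484, 0.245] pointing down, gripper open.
Joint ranges: [-2.98, 2.98], [-0.74, 1.72], [-1.14, 1.35], [-2.1, 2.04], [-1.57, 1.44], [-3.14, 3.14]. Speed limits (rad/s): [1.89, 1.89, 2.39, 2.57, 3.14, 3.14].

### API

Orientations are given as a unit quaternion [x, y, z, w].
In Python, from workcell import readout, cams, bot gives the robot as it stands.
- The arm moves only by the tool drive_tool, never from a script. Its arguments are lists of equal length, an entry for each row: "travel": the shift along the world's x, y, z in cm, a list of three; "spin": the turn about the world's z in rad. In form: {"travel": [[tx, ty, tz], ...], "spin": [spin, ...]}. A call has 1 to 10 rows; each row shifts and turns the commanded pose from where the row before left it; what a row does not reach is not made up. A row lasts 1/12 s, in which the tool goes at most 41.7 mm and 7.16 degrees, less where a joint would pass 70% of its speed; a pose out of reach is approached as far as the arm can. A call with a gripper value outside its range is refused whole. "gripper" is the opening, from 0 (shut) to 1 (fully open), set as the call begins (left out, the last holds). The fingers move at their own pace and stop on an object; the grip force is fixed at half the most. Time passes only in rows, so rows that do not move let the fingers close. It gives the time, the measured TCP pose, the force and the opening at its end, in the units of the state.
- readout.get_obs(): the state, without advancing time (a new reading comes with each control period).
- cams.snapshot(name): name is "side" or "top"; returns the picture (400x640x3 uint8, blue, green, red); there is no depth.
- cams.camera_model(name): a dict with "fx", "fy", "cx", "cy" (pixels), "world_to_cam" (4x4, takes a point from world to camera coordinates). Camera axes: x right, y up, looking along -z (the intrinsics and any distortion apply to the point x, -y, -z); pixel columns grow to the right and rows downward; lengths in m; the calibration is good to about 2 mm. A picture is of the moment at which its call begins. camera_model takes no time and is no camera call.
- bot.hand_in(): hands the job in, once; it reports no verdict.
The state is a dict: "time": time; "joint_pos": joint angles; "joint_velocities": joint speeds; "joint_torque": joint torques, N m; "ee_pos": TCP position; "ee_rot": TCP orientation; "wrist_force": force on the tool from outside, world axes, zero at the start; "torque": the same for the moment, N m; "grip_width": finger opening in m.
Only numpy, scipy, OpenCV 4.12 (cv2) and the standard library are available. Lean on these libraries where they do the work, as an engineer would, in place of code of your own. Each camera call takes 0.05 s, during which the arm holds its last target.

## Working session

There is one attempt and no reset: what is moved stays moved. The work goes in short steps, Python scripts to look and compute and a tool call to move; the robot and the scene stay as the last step left them, time stands still between calls to the robot, and variables do not carry over. Pictures are saved under pics/ and viewed, and the job is handed in when it is done.

Besides the shell and the picture viewer there is one more tool, called after "Request:" as name([rows], argument=value, ...), one row to a line, values as JSON. drive_tool: Moves the arm, as the interface text tells. Its arguments: {"type":"object","properties":{"travel":{"type":"array","items":{"type":"array","items":{"type":"number"}}},"spin":{"type":"array","items":{"type":"number"}},"gripper":{"type":"number"}},"required":["travel","spin"]}

```bash
ls; mkdir -p pics; python3 - <<'E'
from workcell import readout,cams,bot
import cv2
o=readout.get_obs()
print(o)
for n in("side","top"):
    im=cams.snapshot(n);cv2.imwrite(f"pics/{n}0.png",im);print(n,cams.camera_model(n))
E
```

```text
pics
{'time': 0.0, 'joint_pos': array([ 1.31498508e+00,  2.13351427e-01, -3.50543022e-02,  1.32349302e+00,
        1.16884066e-05,  1.57078191e+00]), 'joint_velocities': array([-6.52066714e-04, -1.73271608e-04, -1.06040138e-03, -2.22158784e-05,
        6.60833703e-04,  1.09049909e-03]), 'joint_torque': array([-7.54266250e-03, -6.86159706e+01,  4.87120163e+01,  1.74442440e-02,
       -3.97199974e-04,  2.11623461e-05]), 'ee_pos': array([0.12643066, 0.48341998, 0.24482042]), 'ee_rot': array([ 0.55992591,  0.43182996, -0.43245204, -0.55945606]), 'wrist_force': array([ 0.90183194, -0.06875318,  0.4841954 ]), 'torque': array([-0.0183793 ,  0.01988565, -0.0214487 ]), 'grip_width': 0.08568209396089112}
side {'fx': 425.3820482021805, 'fy': 425.3820482021805, 'cx': 320.5969584874778, 'cy': 201.15808294096442, 'world_to_cam': array([[ 0.98945382, -0.14462014, -0.00813318, -0.55092263],
       [ 0.11502447,  0.75035989,  0.65094501, -0.11401535],
       [-0.08803695, -0.64501555,  0.75908131, -1.32074476],
       [ 0.        ,  0.        ,  0.        ,  1.        ]])}
top {'fx': 495.7273818904538, 'fy': 495.7273818904538, 'cx': 322.07908538655425, 'cy': 207.2303071036067, 'world_to_cam': array([[ 1.94520429e-02, -9.99810775e-01, -1.81199591e-04,
        -4.85495047e-02],
       [ 9.87655057e-01,  1.91873691e-02,  1.55464896e-01,
        -5.66683293e-01],
       [-1.55432001e-01, -3.20307251e-03,  9.87841401e-01,
        -1.33847777e+00],
       [ 0.00000000e+00,  0.00000000e+00,  0.00000000e+00,
         1.00000000e+00]])}
```

View pics/side0.png

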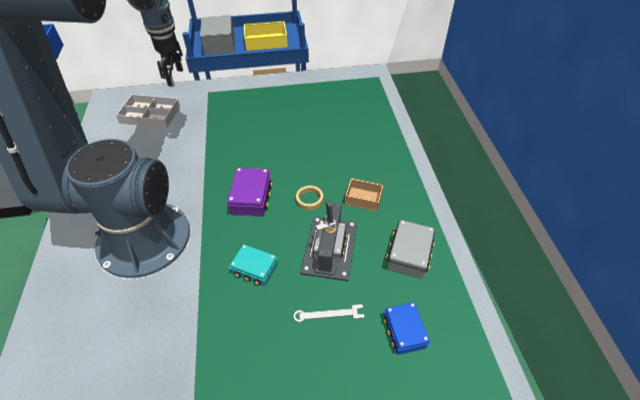

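View pics/top0.png

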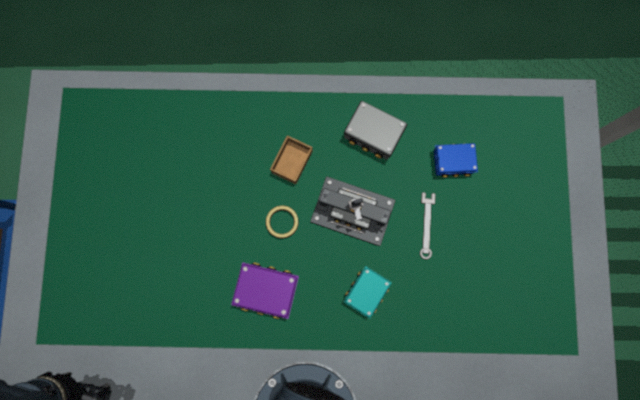

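The grey candidates are the loose box at top (375,128) / side (411,248) and the one in the clamp at top (352,205) / side (330,240). The one in the clamp fits, since it is the smaller grey box and sits under the bolt. I'll confirm with an enlarged crop.

```bash
python3 - <<'E'
import cv2,numpy as np
a=cv2.imread("pics/side0.png")[190:290,290:370];b=cv2.imread("pics/top0.png")[165:255,300:410]
cv2.imwrite("pics/c_side.png",cv2.resize(a,None,fx=6,fy=6,interpolation=cv2.INTER_CUBIC))
cv2.imwrite("pics/c_top.png",cv2.resize(b,None,fx=6.5,fy=6.5,interpolation=cv2.INTER_CUBIC))
E
```

```text
(no output)
```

View pics/c_side.png

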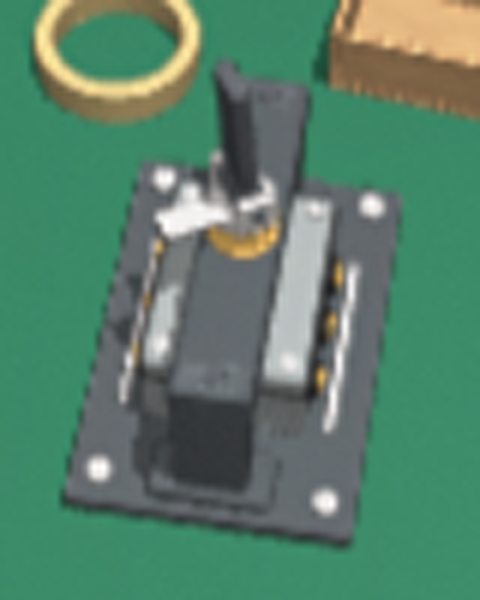

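View pics/c_top.png

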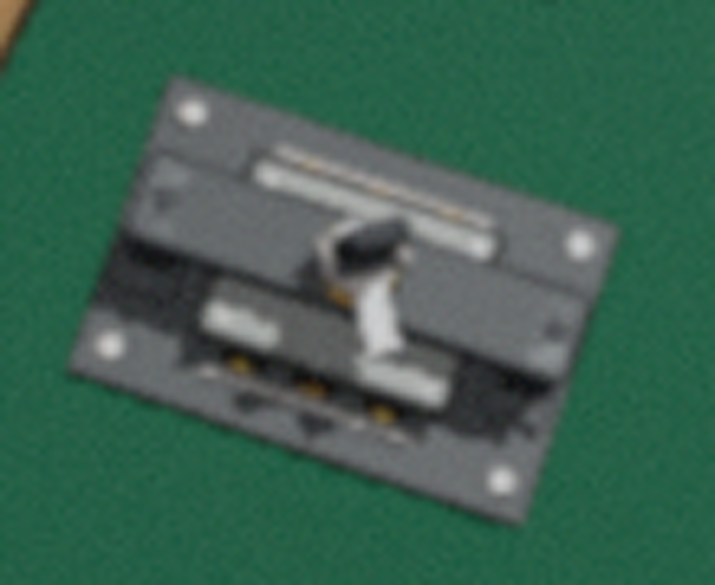

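The crops confirm it: the small grey box with brass plugs stands in the clamp under the bridge. Its lever is upright, and the white rest stub points towards the robot. Next I'll measure from both views.

```bash
cat > h.py <<'E'
import numpy as np
from workcell import cams
M={n:cams.camera_model(n) for n in("side","top")}
def ray(n,u,v):
    m=M[n];W=np.array(m["world_to_cam"]);R=W[:3,:3];t=W[:3,3]
    d=np.array([(u-m["cx"])/m["fx"],-(v-m["cy"])/m["fy"],-1.]);d=R.T@d
    return -R.T@t,d/np.linalg.norm(d)
def plane(n,u,v,z):
    o,d=ray(n,u,v);return o+d*(z-o[2])/d[2]
def tri(a,b):
    A=np.zeros((3,3));B=np.zeros(3);L=[]
    for n,p in(("side",a),("top",b)):
        o,d=ray(n,*p);P=np.eye(3)-np.outer(d,d);A+=P;B+=P@o;L.append((o,d))
    x=np.linalg.solve(A,B);return x,[np.linalg.norm(np.cross(x-o,d)) for o,d in L]
def proj(n,p):
    m=M[n];c=np.array(m["world_to_cam"])@np.append(p,1);return np.array([m["cx"]+m["fx"]*c[0]/-c[2],m["cy"]-m["fy"]*c[1]/-c[2]])
E
python3 - <<'E'
from h import *
np.set_printoptions(precision=4,suppress=True)
T=lambda x,y:((x+.5)/6.5-.5+300,(y+.5)/6.5-.5+165)
S=lambda x,y:((x+.5)/6-.5+290,(y+.5)/6-.5+190)
# screws: top order far-left, far-right, near-right, near-left (image); 
t=[(192,112),(580,245),(502,480),(110,345)]
s=[(372,205),(325,502),(98,468),(163,178)]
C=[]
for a,b in zip(s,t):
    x,e=tri(S(*a),T(*b));C.append(x);print("screw",x,e)
C=np.array(C);print("centre",C.mean(0))
yv=C[0]+C[3]-C[1]-C[2];print("yaw of y axis",np.arctan2(yv[1],yv[0])-np.pi/2, "lens",np.linalg.norm(C[0]-C[1]),np.linalg.norm(C[0]-C[3]))
print("corners@.012",np.mean([plane("top",*T(*p),.012) for p in[(175,75),(620,228),(522,522),(72,372)]],0))
print("stub tip",tri(S(165,219),T(382,352)))
print("stub root",tri(S(232,203),T(366,288)))
print("lever top",tri(S(228,66),T(368,235)))
for z in(.10,.11,.12,.13,.14,.16,.18,.2,.22):
    p=C.mean(0).copy();p[2]=z
    a=proj("side",p);b=proj("top",p);print(z,(a-[290,190])*6,(b-[300,165])*6.5)
E
```

```text
screw [ 0.6462 -0.0562  0.0172] [np.float64(0.0002755271135155919), np.float64(0.00027552711351536293)]
screw [ 0.5902 -0.2273  0.0169] [np.float64(0.00030740367916718493), np.float64(0.000307403679167278)]
screw [ 0.4859 -0.1932  0.0181] [np.float64(0.00010195343082441021), np.float64(0.00010195343082451374)]
screw [ 0.5415 -0.0222  0.0175] [np.float64(4.5256785650854136e-05), np.float64(4.5256785651073856e-05)]
centre [ 0.5659 -0.1247  0.0174]
yaw of y axis -0.3156095971350015 lens 0.18007387447520953 0.11013459862274286
corners@.012 [ 0.5651 -0.1256  0.012 ]
stub tip (array([ 0.5272, -0.1329,  0.1281]), [np.float64(0.0013716476109088876), np.float64(0.0013716476109086125)])
stub root (array([ 0.5567, -0.1264,  0.125 ]), [np.float64(0.0044564355177596), np.float64(0.004456435517759755)])
lever top (array([ 0.5588, -0.121 ,  0.2179]), [np.float64(0.0008650898650644532), np.float64(0.0008650898650645511)])
0.1 [238.8036 229.6577] [355.0527 261.3325]
0.11 [238.9789 216.9123] [356.6345 257.4312]
0.12 [239.1565 204.0056] [358.2402 253.4709]
0.13 [239.3364 190.9343] [359.8703 249.4504]
0.14 [239.5185 177.6954] [361.5255 245.3682]
0.16 [239.8899 150.7018] [364.9131 237.0129]
0.18 [240.2711 122.9976] [368.408  228.3932]
0.2 [240.6624  94.5543] [372.0154 219.4962]
0.22 [241.0644  65.3422] [375.7406 210.3084]
```

```bash
python3 - <<'E'
from h import *
from workcell import readout
from scipy.spatial.transform import Rotation as R
o=readout.get_obs();m=R.from_quat(o["ee_rot"]).as_matrix();print(m.round(3));x=m[:,0];print("yaw x",np.arctan2(x[1],x[0]),o["joint_pos"][[0,5]])
T=lambda x,y:((x+.5)/6.5-.5+300,(y+.5)/6.5-.5+165)
for a in[(382,352),(372,354),(392,350)]:
  p=plane("top",*T(*a),.13);d=p[:2]-[.5655,-.1250];print(p,np.arctan2(d[1],d[0]),np.hypot(*d))
E
```

```text
[[ 0.253 -0.    -0.967]
 [ 0.967 -0.001  0.253]
 [-0.001 -1.     0.   ]]
yaw x 1.315019648422533 [1.31501006 1.57078673]
[ 0.5255522  -0.13284724  0.13      ] -2.9476250731370377 0.04071125173034788
[ 0.52466598 -0.12884743  0.13      ] -3.0476488131423 0.04101487380751784
[ 0.52643859 -0.13684782  0.13      ] -2.8470994387565236 0.04081868231279587
```

```bash
python3 - <<'E'
import cv2
b=cv2.imread("pics/top0.png")[190:225,340:375]
cv2.imwrite("pics/c_top2.png",cv2.resize(b,None,fx=16,fy=16,interpolation=cv2.INTER_CUBIC))
b=cv2.imread("pics/side0.png")[195:240,310:350]
cv2.imwrite("pics/c_side2.png",cv2.resize(b,None,fx=13,fy=13,interpolation=cv2.INTER_CUBIC))
E
```

```text
(no output)
```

View pics/c_top2.png

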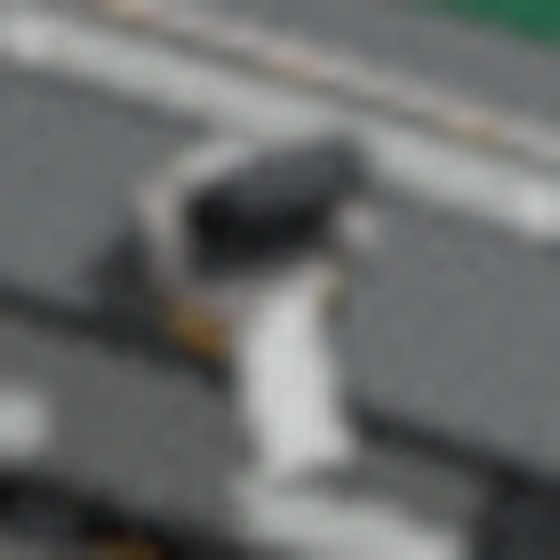

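View pics/c_side2.png

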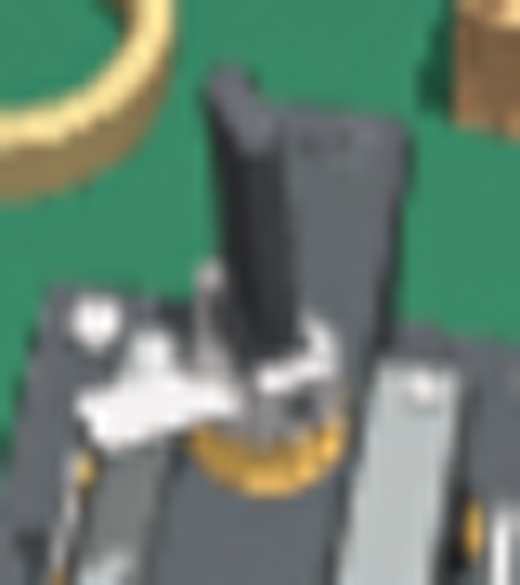

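Request:
drive_tool([
  [0, 0, 1.5],
  [0, 0, 1.5],
  [0, 0, 1],
], spin=[-0.1, -0.1, 0])

```text
time: 0.35
ee_pos: [0.1265, 0.4837, 0.2862]
ee_rot: [-0.601, -0.372, 0.372, 0.601]
wrist_force: [0.2, 1.1, 0.5]
grip_width: 0.0852
```

```bash
cat > st.py <<'E'
from h import *
from workcell import readout
from scipy.spatial.transform import Rotation as R
o=readout.get_obs();m=R.from_quat(o["ee_rot"]).as_matrix();x=m[:,0]
np.set_printoptions(precision=4,suppress=True)
print("t",o["time"],"pos",o["ee_pos"],"yaw",np.arctan2(x[1],x[0]).round(4),"q",o["joint_pos"],"F",o["wrist_force"],"M",o["torque"],"w",o["grip_width"])
E
python3 st.py
```

```text
t 0.35 pos [0.1265 0.4837 0.2862] yaw 1.1083 q [1.315  0.2103 0.0649 1.4254 0.     1.7775] F [0.1741 1.1464 0.4528] M [ 0.0496  0.0523 -0.0221] w 0.08517386136467658
```

Request:
drive_tool([
  [1.46, -2.03, 0],
  [1.46, -2.03, 0],
  [1.46, -2.03, 0],
  [1.46, -2.03, 0],
  [1.46, -2.03, 0],
  [1.46, -2.03, 0],
  [1.46, -2.03, 0],
  [1.46, -2.03, 0],
  [1.46, -2.03, 0],
  [1.46, -2.03, 0],
], spin=[0.074, 0.074, 0.074, 0.074, 0.074, 0.074, 0.074, 0.074, 0.074, 0.074])

```text
time: 1.18
ee_pos: [0.2729, 0.2796, 0.2852]
ee_rot: [-0.423, -0.566, 0.567, 0.423]
wrist_force: [-0.3, 0.6, 0.5]
grip_width: 0.0854
```

Request:
drive_tool([
  [1.46, -2.03, 0],
  [1.46, -2.03, 0],
  [1.46, -2.03, 0],
  [1.46, -2.03, 0],
  [1.46, -2.03, 0],
  [1.46, -2.03, 0],
  [1.46, -2.03, 0],
  [1.46, -2.03, 0],
  [1.46, -2.03, 0],
  [1.46, -2.03, 0],
], spin=[0.074, 0.074, 0.074, 0.074, 0.074, 0.074, 0.074, 0.074, 0.074, 0.074])

```text
time: 2.02
ee_pos: [0.4189, 0.0765, 0.2851]
ee_rot: [-0.19, -0.681, 0.681, 0.19]
wrist_force: [0.3, 0.6, -0.3]
grip_width: 0.0852
```

Request:
drive_tool([
  [1.46, -2.03, 0],
  [1.46, -2.03, 0],
  [1.46, -2.03, 0],
  [1.46, -2.03, 0],
  [1.46, -2.03, 0],
  [1.46, -2.03, 0],
  [1.46, -2.03, 0],
  [1.46, -2.03, 0],
  [1.46, -2.03, 0],
  [0, 0, 0],
], spin=[0.074, 0.074, 0.074, 0.074, 0.074, 0.074, 0.074, 0.074, 0.074, 0.074])

```text
time: 2.85
ee_pos: [0.5513, -0.1079, 0.284]
ee_rot: [0.069, -0.704, 0.704, -0.068]
wrist_force: [0.1, 0.6, -0.3]
grip_width: 0.0852
```

```bash
python3 st.py
```

```text
t 2.85 pos [ 0.5513 -0.1079  0.284 ] yaw -2.9467 q [-0.1929  0.3453  0.2396  1.4663 -0.0007 -1.9587] F [ 0.0589  0.6191 -0.2928] M [ 0.0139  0.057  -0.0045] w 0.08516670488548125
```

Request:
drive_tool([
  [1.42, -1.71, 0],
  [0, 0, -1],
  [0, 0, -1.5],
  [0, 0, -1.5],
  [0, 0, -1.5],
  [0, 0, -1.5],
  [0, 0, -1.5],
  [0, 0, -1],
  [0, 0, -0.5],
  [0, 0, 0],
], spin=[0, 0, 0, 0, 0, 0, 0, 0, 0, 0])

```text
time: 3.68
ee_pos: [0.5636, -0.122, 0.1843]
ee_rot: [-0.069, 0.704, -0.704, 0.068]
wrist_force: [-0.2, 0.4, 0.4]
grip_width: 0.0854
```

```bash
python3 st.py; python3 - <<'E'
from workcell import cams
import cv2
a=cams.snapshot("side")[150:280,270:400];b=cams.snapshot("top")[150:255,290:420]
cv2.imwrite("pics/s1.png",cv2.resize(a,None,fx=4.5,fy=4.5,interpolation=cv2.INTER_CUBIC))
cv2.imwrite("pics/t1.png",cv2.resize(b,None,fx=5,fy=5,interpolation=cv2.INTER_CUBIC))
E
```

```text
t 3.6833 pos [ 0.5636 -0.122   0.1843] yaw -2.9482 q [-0.2131  0.3895  0.0523  1.2353  0.     -1.9773] F [-0.1633  0.4085  0.4164] M [ 0.0046  0.0343 -0.0441] w 0.08537785098273094
```

View pics/s1.png

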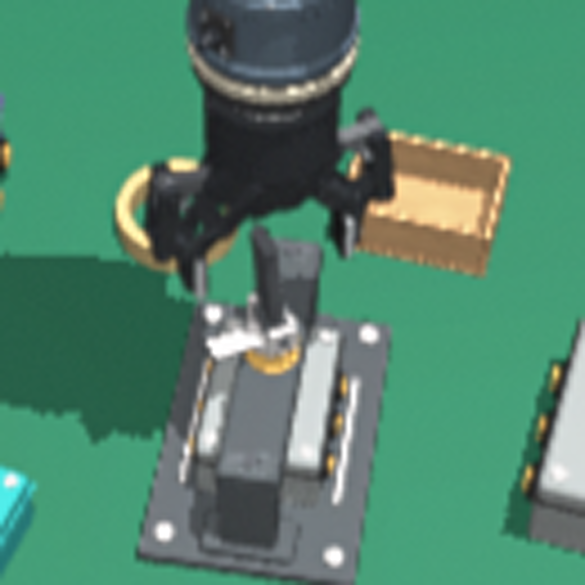

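View pics/t1.png

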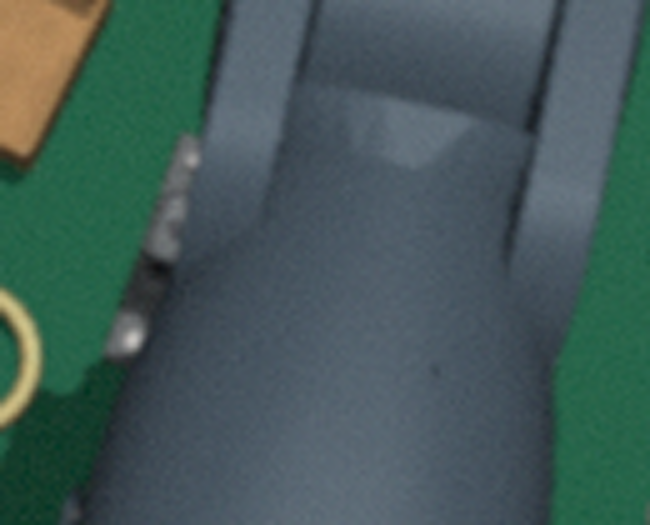

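Side view: the open jaws straddle the upright lever, with finger tips at (197,295) and (345,250) and the lever at (285,265). The arm hides the clamp in the top view. I'll centre on the axis and close.

Request:
drive_tool([
  [0.19, -0.3, 0],
  [0, 0, 0],
  [0, 0, 0],
], spin=[0, 0, 0])

```text
time: 4.03
ee_pos: [0.5664, -0.1253, 0.1858]
ee_rot: [0.068, -0.704, 0.704, -0.068]
wrist_force: [0.1, -0.2, 0.1]
grip_width: 0.0853
```

```bash
python3 st.py
```

```text
t 4.0333 pos [ 0.5664 -0.1253  0.1858] yaw -2.9484 q [-0.2178  0.3938  0.0624  1.2385 -0.     -1.9818] F [ 0.1153 -0.186   0.0976] M [-0.0446  0.0731  0.0226] w 0.08530347677844959
```

Request:
drive_tool([
  [0, 0, 0],
  [0, 0, 0],
  [0, 0, 0],
  [0, 0, 0],
  [0, 0, 0],
  [0, 0, 0],
  [0, 0, 0],
  [0, 0, 0],
], spin=[0, 0, 0, 0, 0, 0, 0, 0], gripper=0)

```text
time: 4.7
ee_pos: [0.5658, -0.1251, 0.1854]
ee_rot: [0.068, -0.704, 0.704, -0.068]
wrist_force: [-3.9, 0.3, 3.8]
grip_width: 0.0091
```

```bash
python3 st.py
```

```text
t 4.7 pos [ 0.5658 -0.1251  0.1854] yaw -2.9481 q [-0.2175  0.3936  0.0612  1.2386 -0.0002 -1.9818] F [-3.8526  0.3238  3.8411] M [-0.0991  0.7546  0.1183] w 0.009054929413268121
```

Request:
drive_tool([
  [0, 0, -0.015],
  [0, 0, -0.015],
  [0, 0, -0.015],
  [0, 0, -0.015],
  [0, 0, -0.015],
  [0, 0, -0.015],
  [0, 0, -0.015],
  [0, 0, -0.015],
], spin=[-0.05, -0.05, -0.05, -0.05, -0.05, -0.05, -0.05, -0.05])

```text
time: 5.37
ee_pos: [0.5655, -0.1251, 0.1843]
ee_rot: [-0.073, -0.703, 0.703, 0.074]
wrist_force: [-7.1, 1.2, 7.9]
grip_width: 0.0094
```

```bash
python3 st.py
```

```text
t 5.3667 pos [ 0.5655 -0.1251  0.1843] yaw 2.9327 q [-0.2175  0.3938  0.0586  1.2363 -0.0002 -1.5794] F [-7.0638  1.1555  7.8785] M [0.0593 1.6639 0.371 ] w 0.009375614665253435
```

Request:
drive_tool([
  [0, 0, -0.015],
  [0, 0, -0.015],
  [0, 0, -0.015],
  [0, 0, -0.015],
], spin=[-0.05, -0.05, -0.05, -0.05])

```text
time: 5.7
ee_pos: [0.5653, -0.125, 0.1837]
ee_rot: [-0.143, -0.692, 0.692, 0.144]
wrist_force: [-8.9, 1.3, 9.4]
grip_width: 0.0092
```

```bash
python3 st.py
```

```text
t 5.7 pos [ 0.5653 -0.125   0.1837] yaw 2.7328 q [-0.2175  0.394   0.0573  1.2352 -0.0002 -1.3795] F [-8.9459  1.3436  9.4038] M [0.1232 1.9816 0.3848] w 0.009178149066316456
```

Request:
drive_tool([
  [-0.05, 0, 0],
  [0, 0, 0],
  [0, 0, 0],
], spin=[-0.05, -0.05, -0.05])

```text
time: 5.95
ee_pos: [0.5649, -0.1249, 0.1834]
ee_rot: [-0.195, -0.68, 0.68, 0.195]
wrist_force: [-5.8, 1.1, 3.7]
grip_width: 0.0095
```

```bash
python3 st.py
```

```text
t 5.95 pos [ 0.5649 -0.1249  0.1834] yaw 2.5829 q [-0.2176  0.3933  0.0555  1.2342 -0.0001 -1.2297] F [-5.8252  1.1007  3.7462] M [0.0753 1.3392 0.4039] w 0.009501114725215299
```

Request:
drive_tool([
  [-0.04, 0, -0.01],
  [0, 0, -0.015],
], spin=[-0.05, -0.05])

```text
time: 6.12
ee_pos: [0.5647, -0.1249, 0.1831]
ee_rot: [0.228, 0.669, -0.669, -0.229]
wrist_force: [-5.6, 1.9, 2.3]
grip_width: 0.0096
```

```bash
python3 st.py
```

```text
t 6.1167 pos [ 0.5647 -0.1249  0.1831] yaw 2.4829 q [-0.2177  0.3926  0.0539  1.2329  0.0001 -1.1299] F [-5.6037  1.9299  2.3066] M [0.2327 1.1163 0.4182] w 0.009592884919622837
```

Request:
drive_tool([
  [0, 0, -0.015],
  [0, 0, -0.015],
], spin=[-0.05, -0.05])

```text
time: 6.28
ee_pos: [0.5646, -0.1248, 0.1828]
ee_rot: [-0.261, -0.657, 0.657, 0.262]
wrist_force: [-5.2, 1.5, 3.3]
grip_width: 0.0091
```

```bash
python3 st.py
```

```text
t 6.2833 pos [ 0.5646 -0.1248  0.1828] yaw 2.383 q [-0.2176  0.3928  0.0533  1.2324  0.0002 -1.0298] F [-5.1722  1.4713  3.2551] M [0.3056 1.267  0.3802] w 0.009055588697621332
```

Request:
drive_tool([
  [-0.03, 0, -0.01],
  [0, 0, -0.015],
], spin=[-0.05, -0.05])

```text
time: 6.45
ee_pos: [0.5644, -0.1247, 0.1825]
ee_rot: [0.294, 0.643, -0.643, -0.295]
wrist_force: [-4.6, 2.8, 3.2]
grip_width: 0.0093
```

```bash
python3 st.py
```

```text
t 6.45 pos [ 0.5644 -0.1247  0.1825] yaw 2.283 q [-0.2177  0.3923  0.0518  1.2313  0.0004 -0.93  ] F [-4.6041  2.8047  3.2498] M [0.4404 0.9715 0.384 ] w 0.009316400049704352
```

Request:
drive_tool([
  [0, 0, -0.015],
  [0, 0, -0.015],
], spin=[-0.05, -0.05])

```text
time: 6.62
ee_pos: [0.5643, -0.1246, 0.1822]
ee_rot: [0.326, 0.628, -0.627, -0.326]
wrist_force: [-4.6, 3.5, 4.0]
grip_width: 0.0092
```

```bash
python3 st.py
```

```text
t 6.6167 pos [ 0.5643 -0.1246  0.1822] yaw 2.1831 q [-0.2176  0.3924  0.0513  1.2307  0.0005 -0.8299] F [-4.575   3.4823  3.9966] M [0.5615 1.105  0.3622] w 0.009201732975506662
```

Request:
drive_tool([
  [-0.02, 0.03, -0.01],
  [0, 0, -0.015],
], spin=[-0.05, -0.05])

```text
time: 6.78
ee_pos: [0.5642, -0.1245, 0.1819]
ee_rot: [-0.357, -0.61, 0.61, 0.357]
wrist_force: [-5.0, 3.0, 2.6]
grip_width: 0.0094
```

```bash
python3 st.py
```

```text
t 6.7833 pos [ 0.5642 -0.1245  0.1819] yaw 2.083 q [-0.2173  0.392   0.0499  1.2297  0.0003 -0.7295] F [-5.0424  3.0429  2.5609] M [0.3574 0.9872 0.3883] w 0.009422734590236495
```

Request:
drive_tool([
  [0, 0, -0.015],
  [0, 0, -0.015],
], spin=[-0.05, -0.05])

```text
time: 6.95
ee_pos: [0.5642, -0.1244, 0.1816]
ee_rot: [0.387, 0.592, -0.592, -0.387]
wrist_force: [-4.2, 3.4, 2.8]
grip_width: 0.0093
```

```bash
python3 st.py
```

```text
t 6.95 pos [ 0.5642 -0.1244  0.1816] yaw 1.9831 q [-0.2172  0.3922  0.0494  1.2291  0.0005 -0.6295] F [-4.1833  3.3991  2.7935] M [0.4948 0.9606 0.3324] w 0.009256100899826352
```

Request:
drive_tool([
  [-0.02, 0.02, -0.01],
  [0, 0, -0.015],
], spin=[-0.05, -0.05])

```text
time: 7.12
ee_pos: [0.564, -0.1242, 0.1814]
ee_rot: [0.416, 0.572, -0.572, -0.417]
wrist_force: [-4.5, 2.9, 1.1]
grip_width: 0.0093
```

```bash
python3 st.py
```

```text
t 7.1167 pos [ 0.564  -0.1242  0.1814] yaw 1.883 q [-0.217   0.3918  0.0481  1.2281  0.0004 -0.5292] F [-4.5088  2.9127  1.0891] M [0.3841 0.8632 0.3967] w 0.009337742702409614
```

```bash
cat > s2.py <<'E'
exec(open("st.py").read().rsplit("print(",1)[0])
print("t",round(o["time"],2),"pos",o["ee_pos"],"yaw",np.arctan2(x[1],x[0]).round(3),"F",o["wrist_force"].round(1),"Mz",o["torque"][2].round(4),"j6",o["joint_torque"][5].round(4))
E
python3 s2.py
```

```text
t 7.12 pos [ 0.564  -0.1242  0.1814] yaw 1.883 F [-4.5  2.9  1.1] Mz 0.3967 j6 -1.192
```

Request:
drive_tool([
  [-0.02, 0.02, -0.015],
  [0, 0, -0.015],
], spin=[-0.05, -0.05])

```text
time: 7.28
ee_pos: [0.5639, -0.124, 0.1811]
ee_rot: [0.444, 0.55, -0.55, -0.445]
wrist_force: [-2.6, 3.2, 1.2]
grip_width: 0.0091
```

```bash
python3 s2.py
```

```text
t 7.28 pos [ 0.5639 -0.124   0.1811] yaw 1.783 F [-2.6  3.2  1.2] Mz 0.4105 j6 -1.1916
```

Request:
drive_tool([
  [0, 0, -0.015],
  [0, 0, -0.015],
], spin=[-0.05, -0.05])

```text
time: 7.45
ee_pos: [0.5639, -0.1239, 0.1808]
ee_rot: [0.471, 0.527, -0.527, -0.472]
wrist_force: [-4.0, 3.3, 0.9]
grip_width: 0.0092
```

```bash
python3 s2.py
```

```text
t 7.45 pos [ 0.5639 -0.1239  0.1808] yaw 1.683 F [-4.   3.3  0.9] Mz 0.3589 j6 -1.1985
```

Request:
drive_tool([
  [0, 0, -0.015],
  [0, 0, -0.015],
], spin=[-0.05, -0.05])

```text
time: 7.62
ee_pos: [0.5639, -0.1238, 0.1805]
ee_rot: [0.496, 0.503, -0.503, -0.497]
wrist_force: [-3.9, 5.1, 1.2]
grip_width: 0.0091
```

```bash
python3 s2.py
```

```text
t 7.62 pos [ 0.5639 -0.1238  0.1805] yaw 1.583 F [-3.9  5.1  1.2] Mz 0.3977 j6 -1.1983
```

Request:
drive_tool([
  [-0.02, 0.04, -0.015],
  [0, 0, -0.015],
], spin=[-0.05, -0.05])

```text
time: 7.78
ee_pos: [0.5638, -0.1235, 0.1802]
ee_rot: [-0.521, -0.478, 0.478, 0.522]
wrist_force: [-1.8, 3.0, 0.8]
grip_width: 0.0091
```

```bash
python3 s2.py
```

```text
t 7.78 pos [ 0.5638 -0.1235  0.1802] yaw 1.483 F [-1.8  3.   0.8] Mz 0.3984 j6 -1.1839
```

Request:
drive_tool([
  [0, 0, -0.015],
  [0, 0, -0.015],
], spin=[-0.05, -0.05])

```text
time: 7.95
ee_pos: [0.5638, -0.1235, 0.1799]
ee_rot: [-0.544, -0.451, 0.451, 0.545]
wrist_force: [-2.0, 4.1, 1.1]
grip_width: 0.009
```

```bash
python3 s2.py
```

```text
t 7.95 pos [ 0.5638 -0.1235  0.1799] yaw 1.383 F [-2.   4.1  1.1] Mz 0.4354 j6 -1.197
```

Request:
drive_tool([
  [0, 0, -0.015],
  [0, 0, -0.015],
], spin=[-0.05, -0.05])

```text
time: 8.12
ee_pos: [0.5638, -0.1234, 0.1796]
ee_rot: [-0.566, -0.423, 0.423, 0.567]
wrist_force: [-1.9, 4.2, 1.1]
grip_width: 0.0094
```

```bash
python3 s2.py
```

```text
t 8.12 pos [ 0.5638 -0.1234  0.1796] yaw 1.283 F [-1.9  4.2  1.1] Mz 0.4156 j6 -1.1969
```

Request:
drive_tool([
  [0, 0.03, -0.015],
  [0, 0, -0.015],
], spin=[-0.05, -0.05])

```text
time: 8.28
ee_pos: [0.5639, -0.1232, 0.1793]
ee_rot: [-0.587, -0.394, 0.394, 0.587]
wrist_force: [-1.6, 3.3, 0.4]
grip_width: 0.0092
```

```bash
python3 s2.py
```

```text
t 8.28 pos [ 0.5639 -0.1232  0.1793] yaw 1.183 F [-1.6  3.3  0.4] Mz 0.4225 j6 -1.1862
```

Request:
drive_tool([
  [0, 0, -0.015],
  [0, 0, -0.015],
], spin=[-0.05, -0.05])

```text
time: 8.45
ee_pos: [0.564, -0.1231, 0.179]
ee_rot: [-0.606, -0.365, 0.364, 0.606]
wrist_force: [-0.7, 4.2, 0.8]
grip_width: 0.0095
```

```bash
python3 s2.py
```

```text
t 8.45 pos [ 0.564  -0.1231  0.179 ] yaw 1.083 F [-0.7  4.2  0.8] Mz 0.4167 j6 -1.1963
```

Request:
drive_tool([
  [0, 0, -0.015],
  [0, 0, -0.015],
], spin=[-0.05, -0.05])

```text
time: 8.62
ee_pos: [0.564, -0.123, 0.1787]
ee_rot: [-0.623, -0.334, 0.334, 0.624]
wrist_force: [-0.3, 5.4, 1.2]
grip_width: 0.0094
```

```bash
python3 s2.py
```

```text
t 8.62 pos [ 0.564  -0.123   0.1787] yaw 0.983 F [-0.3  5.4  1.2] Mz 0.3716 j6 -1.1925
```

Request:
drive_tool([
  [0, 0.03, -0.015],
  [0, 0, -0.015],
], spin=[-0.05, -0.05])

```text
time: 8.78
ee_pos: [0.564, -0.1228, 0.1785]
ee_rot: [-0.639, -0.302, 0.302, 0.64]
wrist_force: [-0.3, 4.6, 1.3]
grip_width: 0.0095
```

```bash
python3 s2.py
```

```text
t 8.78 pos [ 0.564  -0.1228  0.1785] yaw 0.883 F [-0.3  4.6  1.3] Mz 0.4676 j6 -1.1654
```

Request:
drive_tool([
  [0, 0, -0.015],
  [0, 0, -0.015],
], spin=[-0.05, -0.05])

```text
time: 8.95
ee_pos: [0.5642, -0.1227, 0.1784]
ee_rot: [-0.653, -0.27, 0.27, 0.654]
wrist_force: [-0.3, 4.6, 3.1]
grip_width: 0.0092
```

```bash
python3 s2.py
```

```text
t 8.95 pos [ 0.5642 -0.1227  0.1784] yaw 0.783 F [-0.3  4.6  3.1] Mz 0.4394 j6 -1.156
```

Request:
drive_tool([
  [0, 0, 0],
], spin=[0])

```text
time: 9.03
ee_pos: [0.5642, -0.1228, 0.1784]
ee_rot: [-0.653, -0.27, 0.27, 0.654]
wrist_force: [-0.2, 5.3, 2.6]
grip_width: 0.0098
```

```bash
python3 s2.py
```

```text
t 9.03 pos [ 0.5642 -0.1228  0.1784] yaw 0.783 F [-0.2  5.3  2.6] Mz 0.4153 j6 1.887
```

Request:
drive_tool([
  [0, 0, 0],
], spin=[0])

```text
time: 9.12
ee_pos: [0.5642, -0.1228, 0.1783]
ee_rot: [-0.653, -0.271, 0.271, 0.653]
wrist_force: [-0.1, 5.7, 3.2]
grip_width: 0.0095
```

```bash
python3 s2.py
```

```text
t 9.12 pos [ 0.5642 -0.1228  0.1783] yaw 0.787 F [-0.1  5.7  3.2] Mz 0.4053 j6 0.8521
```

Request:
drive_tool([
  [0, 0, 0],
], spin=[0])

```text
time: 9.2
ee_pos: [0.5641, -0.1228, 0.1784]
ee_rot: [-0.653, -0.272, 0.271, 0.653]
wrist_force: [0.1, 4.9, 1.6]
grip_width: 0.0092
```

```bash
python3 s2.py
```

```text
t 9.2 pos [ 0.5641 -0.1228  0.1784] yaw 0.788 F [0.1 4.9 1.6] Mz 0.3862 j6 0.4472
```

Request:
drive_tool([
  [0, 0, -0.015],
  [0, 0, -0.015],
], spin=[-0.05, -0.05])

```text
time: 9.37
ee_pos: [0.5642, -0.1228, 0.1782]
ee_rot: [-0.666, -0.238, 0.237, 0.666]
wrist_force: [-0.1, 6.4, 5.5]
grip_width: 0.0091
```

```bash
python3 s2.py
```

```text
t 9.37 pos [ 0.5642 -0.1228  0.1782] yaw 0.686 F [-0.1  6.4  5.5] Mz 0.4477 j6 -1.4679
```

Request:
drive_tool([
  [0, 0, 0],
], spin=[0])

```text
time: 9.45
ee_pos: [0.5643, -0.1228, 0.1782]
ee_rot: [-0.666, -0.238, 0.237, 0.666]
wrist_force: [-0.3, 6.1, 4.1]
grip_width: 0.0093
```

```bash
python3 s2.py
```

```text
t 9.45 pos [ 0.5643 -0.1228  0.1782] yaw 0.684 F [-0.3  6.1  4.1] Mz 0.4165 j6 1.8299
```

Request:
drive_tool([
  [0, 0.02, 0],
], spin=[-0.03])

```text
time: 9.53
ee_pos: [0.5642, -0.1226, 0.1782]
ee_rot: [-0.669, -0.229, 0.228, 0.669]
wrist_force: [0.2, 4.7, 2.9]
grip_width: 0.0093
```

```bash
python3 s2.py
```

```text
t 9.53 pos [ 0.5642 -0.1226  0.1782] yaw 0.658 F [0.2 4.7 2.9] Mz 0.4774 j6 -1.0335
```

Request:
drive_tool([
  [0, 0, 0],
], spin=[-0.02])

```text
time: 9.62
ee_pos: [0.5643, -0.1227, 0.1782]
ee_rot: [-0.671, -0.221, 0.221, 0.672]
wrist_force: [-0.8, 5.1, 3.3]
grip_width: 0.0091
```

```bash
python3 s2.py
```

```text
t 9.62 pos [ 0.5643 -0.1227  0.1782] yaw 0.636 F [-0.8  5.1  3.3] Mz 0.46 j6 -0.0425
```

Request:
drive_tool([
  [0, 0, 0],
], spin=[-0.02])

```text
time: 9.7
ee_pos: [0.5643, -0.1227, 0.1782]
ee_rot: [-0.674, -0.215, 0.214, 0.674]
wrist_force: [0.9, 5.7, 2.5]
grip_width: 0.0093
```

```bash
python3 s2.py
```

```text
t 9.7 pos [ 0.5643 -0.1227  0.1782] yaw 0.617 F [0.9 5.7 2.5] Mz 0.4582 j6 -0.1112
```

Request:
drive_tool([
  [0, 0, 0],
], spin=[-0.02])

```text
time: 9.78
ee_pos: [0.5643, -0.1226, 0.1781]
ee_rot: [-0.676, -0.208, 0.208, 0.676]
wrist_force: [0.3, 4.7, 2.0]
grip_width: 0.0094
```

```bash
python3 s2.py
```

```text
t 9.78 pos [ 0.5643 -0.1226  0.1781] yaw 0.597 F [0.3 4.7 2. ] Mz 0.4923 j6 -0.1518
```

Request:
drive_tool([
  [0, 0, 0],
], spin=[-0.02])

```text
time: 9.87
ee_pos: [0.5643, -0.1226, 0.1781]
ee_rot: [-0.678, -0.201, 0.201, 0.678]
wrist_force: [1.1, 5.1, 1.6]
grip_width: 0.0093
```

```bash
python3 s2.py
```

```text
t 9.87 pos [ 0.5643 -0.1226  0.1781] yaw 0.577 F [1.1 5.1 1.6] Mz 0.4341 j6 -0.1506
```

Request:
drive_tool([
  [0, 0, 0],
], spin=[-0.02])

```text
time: 9.95
ee_pos: [0.5643, -0.1226, 0.1781]
ee_rot: [-0.68, -0.195, 0.194, 0.68]
wrist_force: [1.2, 4.6, 1.7]
grip_width: 0.0094
```

```bash
python3 s2.py
```

```text
t 9.95 pos [ 0.5643 -0.1226  0.1781] yaw 0.557 F [1.2 4.6 1.7] Mz 0.5607 j6 -0.1464
```

Request:
drive_tool([
  [0, 0, 0],
], spin=[-0.02])

```text
time: 10.03
ee_pos: [0.5643, -0.1226, 0.178]
ee_rot: [-0.681, -0.188, 0.187, 0.682]
wrist_force: [2.0, 6.1, 2.8]
grip_width: 0.0095
```

```bash
python3 s2.py
```

```text
t 10.03 pos [ 0.5643 -0.1226  0.178 ] yaw 0.537 F [2.  6.1 2.8] Mz 0.5136 j6 -0.1416
```

Request:
drive_tool([
  [0, 0, 0],
  [0, 0, 0],
  [0, 0, 0],
  [0, 0, 0],
], spin=[0, 0, 0, 0])

```text
time: 10.37
ee_pos: [0.5643, -0.1226, 0.178]
ee_rot: [-0.681, -0.188, 0.188, 0.682]
wrist_force: [0.6, 5.5, 1.2]
grip_width: 0.0089
```

```bash
python3 s2.py
```

```text
t 10.37 pos [ 0.5643 -0.1226  0.178 ] yaw 0.538 F [0.6 5.5 1.2] Mz 0.4435 j6 0.4841
```

Request:
drive_tool([
  [0, 0, 0],
  [0, 0, 0],
], spin=[0, 0])

```text
time: 10.53
ee_pos: [0.5643, -0.1226, 0.1781]
ee_rot: [-0.681, -0.188, 0.187, 0.682]
wrist_force: [1.3, 5.6, 2.7]
grip_width: 0.0093
```

```bash
python3 s2.py
```

```text
t 10.53 pos [ 0.5643 -0.1226  0.1781] yaw 0.538 F [1.3 5.6 2.7] Mz 0.4093 j6 0.483
```

Request:
drive_tool([
  [0, 0, 0],
  [0, 0, 0],
], spin=[0, 0])

```text
time: 10.7
ee_pos: [0.5644, -0.1226, 0.178]
ee_rot: [-0.681, -0.188, 0.188, 0.682]
wrist_force: [1.9, 5.0, 0.6]
grip_width: 0.0091
```

```bash
python3 s2.py
```

```text
t 10.7 pos [ 0.5644 -0.1226  0.178 ] yaw 0.538 F [1.9 5.  0.6] Mz 0.444 j6 0.483
```

Static joint-6 torque settles at 0.483 N m with the foot in contact: z stopped sinking at yaw ≈0.92, about 0.38 rad ago. That is in the snug band, so I'll let go and back off to fold the lever.

Request:
drive_tool([
  [0, 0, 0],
  [0, 0, 0],
  [0, 0, 0],
  [0, 0, 0],
  [0, 0, 0],
  [0, 0, 0],
], spin=[0, 0, 0, 0, 0, 0], gripper=1)

```text
time: 11.2
ee_pos: [0.564, -0.1233, 0.178]
ee_rot: [0.682, 0.187, -0.187, -0.682]
wrist_force: [0.2, 0.6, -0.8]
grip_width: 0.0802
```

Request:
drive_tool([
  [0, 0, 1],
  [0, 0, 2],
  [0, 0, 2],
  [0, 0, 1.5],
  [-2, -1.2, 0],
  [-2, -1.2, 0],
  [-2, -1.2, 0],
  [0, 0, 0],
], spin=[0, 0, 0, 0, 0, 0, 0, 0])

```text
time: 11.87
ee_pos: [0.5016, -0.1607, 0.2443]
ee_rot: [0.682, 0.186, -0.186, -0.682]
wrist_force: [-0.9, -0.2, 0.4]
grip_width: 0.0855
```

```bash
python3 st.py; python3 - <<'E'
from workcell import cams
import cv2
a=cams.snapshot("side")[150:280,270:400];b=cams.snapshot("top")[150:255,290:420]
cv2.imwrite("pics/s2.png",cv2.resize(a,None,fx=4.5,fy=4.5,interpolation=cv2.INTER_CUBIC))
cv2.imwrite("pics/t2.png",cv2.resize(b,None,fx=5,fy=5,interpolation=cv2.INTER_CUBIC))
E
```

```text
t 11.8667 pos [ 0.5016 -0.1607  0.2443] yaw 0.5334 q [-0.3096  0.2682  0.0345  1.3366 -0.0007  0.7278] F [-0.8675 -0.1794  0.3777] M [0.004  0.0045 0.0456] w 0.08554891993433716
```

View pics/s2.png

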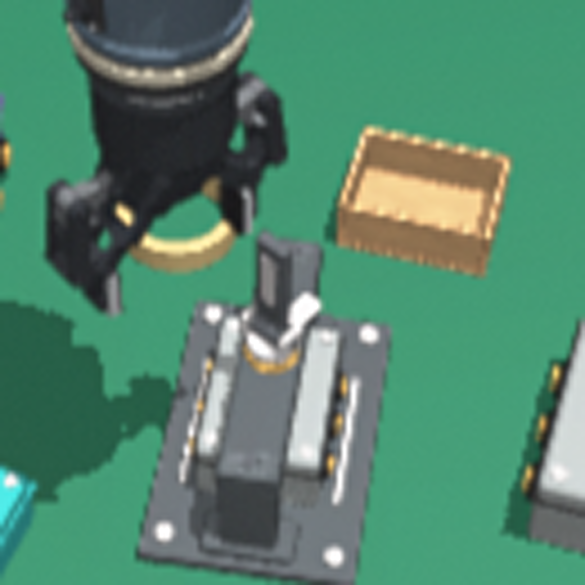

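View pics/t2.png

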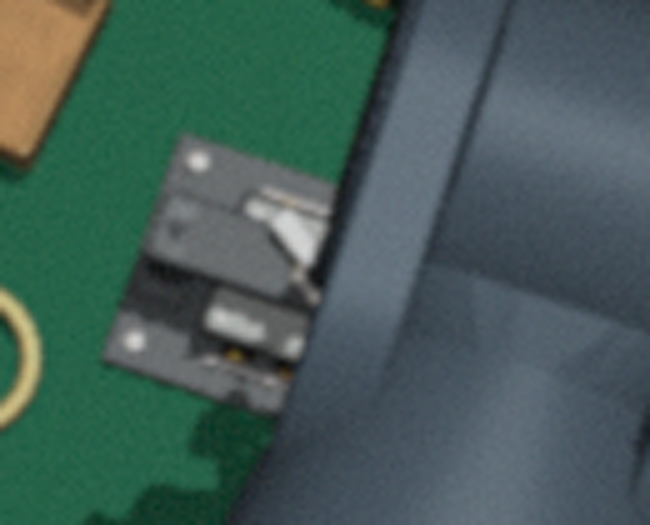

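Side view: the lever is still upright (285,270), and the stub points away at (305,308), direction ≈0.61 rad. The tool is clear behind the lever. I'll close the fingers, line up behind it and descend.

Request:
drive_tool([
  [0.34, -0.48, 0],
  [0, 0, 0],
  [0, 0, 0],
  [0, 0, 0],
  [0, 0, 0],
  [0, 0, 0],
  [0, 0, -1.2],
  [0, 0, -1.5],
  [0, 0, -1.5],
  [0, 0, -0.5],
], spin=[0.04, 0.04, 0, 0, 0, 0, 0, 0, 0, 0], gripper=0)

```text
time: 12.8
ee_pos: [0.5067, -0.1636, 0.1942]
ee_rot: [-0.674, -0.213, 0.214, 0.674]
wrist_force: [-1.1, -0.5, -0.3]
grip_width: 0.0001
```

Request:
drive_tool([
  [0.82, 0.58, 0],
  [0.82, 0.58, 0],
  [0.82, 0.58, 0],
  [0.4, 0.29, 0],
  [0.4, 0.29, 0],
], spin=[0, 0, 0, 0, 0])

```text
time: 13.22
ee_pos: [0.5411, -0.1401, 0.1964]
ee_rot: [0.674, 0.215, -0.214, -0.674]
wrist_force: [-0.6, -0.6, 0.4]
grip_width: 0.0002
```

```bash
cat > s3.py <<'E'
exec(open("st.py").read().rsplit("print(",1)[0])
u=np.array([.815,.58]);d=o["ee_pos"][:2]-[.5645,-.1235]
print("t",round(o["time"],2),"pos",o["ee_pos"],"s_mm",(d@u*1e3).round(1),"lat",((u[0]*d[1]-u[1]*d[0])*1e3).round(1),"tip h",((o["ee_pos"][2]-.014-.128)*1e3).round(1),"F",o["wrist_force"].round(1),"w",o["grip_width"])
E
python3 s3.py
```

```text
t 13.22 pos [ 0.5411 -0.1401  0.1964] s_mm -28.7 lat 0.0 tip h 54.4 F [-0.6 -0.6  0.4] w 0.00017023047898899997
```

Request:
drive_tool([
  [0.41, 0.29, 0],
  [0.41, 0.29, 0],
  [0, 0, 0],
], spin=[0, 0, 0])

```text
time: 13.47
ee_pos: [0.5488, -0.1345, 0.196]
ee_rot: [-0.674, -0.214, 0.214, 0.674]
wrist_force: [-0.5, -0.7, 0.2]
grip_width: 0.0001
```

```bash
python3 s3.py
```

```text
t 13.47 pos [ 0.5488 -0.1345  0.196 ] s_mm -19.1 lat 0.1 tip h 54.0 F [-0.5 -0.7  0.2] w 0.00010421875303116943
```

Request:
drive_tool([
  [0.41, 0.29, 0],
  [0.41, 0.29, 0],
  [0, 0, 0],
], spin=[0, 0, 0])

```text
time: 13.72
ee_pos: [0.5566, -0.1289, 0.196]
ee_rot: [-0.674, -0.214, 0.214, 0.674]
wrist_force: [-3.4, -0.8, 2.3]
grip_width: 0.0001
```

```bash
python3 s3.py
```

```text
t 13.72 pos [ 0.5566 -0.1289  0.196 ] s_mm -9.5 lat 0.2 tip h 54.0 F [-3.4 -0.8  2.3] w 0.00010288621737744061
```

Request:
drive_tool([
  [0.33, 0.23, 0],
  [0.33, 0.23, 0],
  [0.33, 0.23, 0],
  [0.42, 0.3, -0.19],
  [0.42, 0.3, -0.19],
  [0.42, 0.3, -0.19],
], spin=[0, 0, 0, 0, 0, 0])

```text
time: 14.22
ee_pos: [0.5792, -0.113, 0.1902]
ee_rot: [-0.674, -0.214, 0.214, 0.674]
wrist_force: [-5.8, -1.6, 0.1]
grip_width: 0.0003
```

```bash
python3 s3.py
```

```text
t 14.22 pos [ 0.5792 -0.113   0.1902] s_mm 18.1 lat 0.1 tip h 48.2 F [-5.8 -1.6  0.1] w 0.0002646335243077312
```

Request:
drive_tool([
  [0.36, 0.25, -0.34],
  [0.36, 0.25, -0.34],
  [0.36, 0.25, -0.34],
], spin=[0, 0, 0])

```text
time: 14.47
ee_pos: [0.5904, -0.1053, 0.1802]
ee_rot: [-0.674, -0.214, 0.214, 0.674]
wrist_force: [-3.6, 0.7, 5.5]
grip_width: -0.0001
```

```bash
python3 s3.py; python3 - <<'E'
from workcell import cams
import cv2
a=cams.snapshot("side")[150:280,270:400]
cv2.imwrite("pics/s3.png",cv2.resize(a,None,fx=4.5,fy=4.5,interpolation=cv2.INTER_CUBIC))
E
```

```text
t 14.47 pos [ 0.5904 -0.1053  0.1802] s_mm 31.7 lat -0.2 tip h 38.2 F [-3.6  0.7  5.5] w -0.00014326034164680596
```

View pics/s3.png

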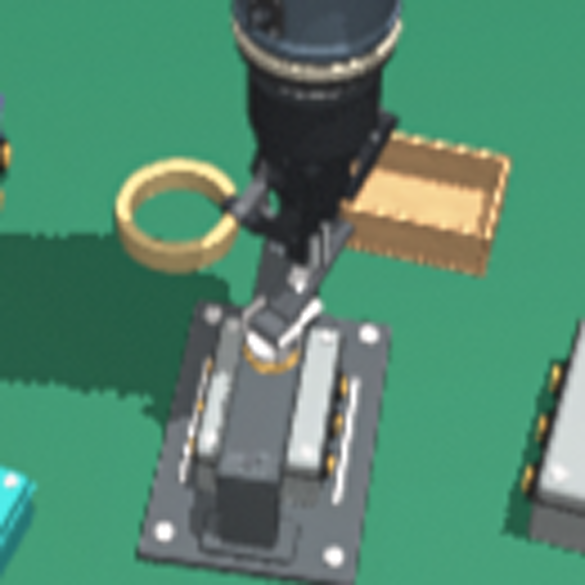

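The lever follows the closed fingers (about half folded, its end at (335,235)), and the other things are untouched. Continuing.

Request:
drive_tool([
  [0.26, 0.18, -0.45],
  [0.26, 0.18, -0.45],
  [0.26, 0.18, -0.45],
  [0.16, 0.12, -0.5],
  [0.16, 0.12, -0.5],
], spin=[0, 0, 0, 0, 0])

```text
time: 14.93
ee_pos: [0.6018, -0.0974, 0.157]
ee_rot: [-0.674, -0.215, 0.213, 0.674]
wrist_force: [-1.7, 2.6, 7.2]
grip_width: 0.0001
```

```bash
python3 s3.py
```

```text
t 14.93 pos [ 0.6018 -0.0974  0.157 ] s_mm 45.6 lat -0.4 tip h 15.0 F [-1.7  2.6  7.2] w 8.571007692737292e-05
```

Request:
drive_tool([
  [0.06, 0.04, -0.3],
  [0.06, 0.04, -0.3],
], spin=[0, 0])

```text
time: 15.1
ee_pos: [0.603, -0.0965, 0.151]
ee_rot: [-0.674, -0.215, 0.213, 0.674]
wrist_force: [-0.2, 4.7, 8.0]
grip_width: -0.0003
```

```bash
python3 s3.py
```

```text
t 15.1 pos [ 0.603  -0.0965  0.151 ] s_mm 47.1 lat -0.3 tip h 9.0 F [-0.2  4.7  8. ] w -0.0003401452986974158
```

Request:
drive_tool([
  [0, 0, -0.1],
  [0, 0, -0.1],
  [0, 0, 0],
], spin=[0, 0, 0])

```text
time: 15.35
ee_pos: [0.603, -0.0965, 0.149]
ee_rot: [-0.674, -0.215, 0.213, 0.674]
wrist_force: [0.5, 3.9, 5.9]
grip_width: 0.0001
```

```bash
python3 s3.py
```

```text
t 15.35 pos [ 0.603  -0.0965  0.149 ] s_mm 47.1 lat -0.3 tip h 7.0 F [0.5 3.9 5.9] w 0.00013591104667760428
```

Not at the stop yet. I'll press down in small steps until the force rises.

Request:
drive_tool([
  [0, 0, -0.1],
  [0, 0, 0],
], spin=[0, 0])

```text
time: 15.52
ee_pos: [0.6031, -0.0964, 0.1481]
ee_rot: [-0.674, -0.215, 0.213, 0.674]
wrist_force: [1.0, 5.0, 6.4]
grip_width: 0.0003
```

Request:
drive_tool([
  [0, 0, -0.05],
  [0, 0, 0],
], spin=[0, 0])

```text
time: 15.68
ee_pos: [0.6031, -0.0964, 0.1477]
ee_rot: [-0.674, -0.215, 0.213, 0.674]
wrist_force: [1.0, 5.3, 6.6]
grip_width: 0.0003
```

Request:
drive_tool([
  [0, 0, -0.05],
  [0, 0, 0],
], spin=[0, 0])

```text
time: 15.85
ee_pos: [0.6032, -0.0964, 0.1473]
ee_rot: [-0.674, -0.215, 0.213, 0.674]
wrist_force: [1.0, 5.7, 6.7]
grip_width: -0.0001
```

Request:
drive_tool([
  [0, 0, -0.05],
  [0, 0, 0],
], spin=[0, 0])

```text
time: 16.02
ee_pos: [0.6032, -0.0964, 0.1468]
ee_rot: [-0.674, -0.215, 0.213, 0.674]
wrist_force: [1.8, 4.8, 6.2]
grip_width: 0.0001
```

Request:
drive_tool([
  [0, 0, -0.05],
  [0, 0, 0],
], spin=[0, 0])

```text
time: 16.18
ee_pos: [0.6031, -0.0965, 0.1463]
ee_rot: [-0.674, -0.215, 0.213, 0.674]
wrist_force: [0.6, 4.4, 7.3]
grip_width: -0.0001
```

Request:
drive_tool([
  [0, 0, -0.05],
  [0, 0, 0],
], spin=[0, 0])

```text
time: 16.35
ee_pos: [0.6032, -0.0965, 0.1459]
ee_rot: [-0.674, -0.215, 0.213, 0.674]
wrist_force: [1.2, 3.7, 8.9]
grip_width: -0.0
```

Request:
drive_tool([
  [0, 0, -0.05],
  [0, 0, 0],
], spin=[0, 0])

```text
time: 16.52
ee_pos: [0.6033, -0.0965, 0.1456]
ee_rot: [0.674, 0.215, -0.213, -0.674]
wrist_force: [0.0, 4.5, 10.5]
grip_width: 0.0001
```

Request:
drive_tool([
  [0, 0, -0.05],
  [0, 0, 0],
], spin=[0, 0])

```text
time: 16.68
ee_pos: [0.6035, -0.0965, 0.1453]
ee_rot: [0.674, 0.216, -0.213, -0.674]
wrist_force: [-0.7, 4.1, 12.9]
grip_width: -0.0002
```

Request:
drive_tool([
  [0, 0, -0.05],
  [0, 0, 0],
], spin=[0, 0])

```text
time: 16.85
ee_pos: [0.6036, -0.0966, 0.1451]
ee_rot: [0.674, 0.216, -0.213, -0.674]
wrist_force: [-0.4, 4.8, 16.0]
grip_width: 0.0001
```

Request:
drive_tool([
  [0, 0, -0.05],
  [0, 0, 0],
], spin=[0, 0])

```text
time: 17.02
ee_pos: [0.6037, -0.0965, 0.1448]
ee_rot: [0.674, 0.216, -0.213, -0.674]
wrist_force: [-0.9, 4.4, 17.9]
grip_width: 0.0001
```

Force rises steeply below TCP z≈0.146, so the lever is on its stop. Retreating.

Request:
drive_tool([
  [0, 0, 0.5],
  [0, 0, 1.5],
  [0, 0, 2],
  [0, 0, 2],
  [0, 0, 2],
  [0, 0, 2],
  [-2, 1, 1],
  [-2.5, 1, 0],
  [-2.5, 1, 0],
  [-2.5, 1, 0],
], spin=[0, 0, 0, 0, 0, 0, 0, 0, 0, 0])

```text
time: 17.85
ee_pos: [0.5064, -0.0567, 0.2531]
ee_rot: [0.674, 0.214, -0.214, -0.674]
wrist_force: [0.5, -0.2, 0.3]
grip_width: 0.0
```

Request:
drive_tool([
  [-1.5, 3, 0],
  [-1.5, 3, 0],
  [-1.5, 3, 0],
  [-1.5, 3, 0],
  [-1, 3, 0],
  [0, 3, 0],
  [0, 3, 0],
  [0, 3, 0],
  [0, 0, 0],
], spin=[0, 0, 0, 0, 0, 0, 0, 0, 0])

```text
time: 18.6
ee_pos: [0.437, 0.1872, 0.253]
ee_rot: [-0.673, -0.216, 0.215, 0.674]
wrist_force: [0.7, -0.4, -0.2]
grip_width: 0.0002
```

```bash
python3 st.py; python3 - <<'E'
from workcell import cams
import cv2
A=cams.snapshot("side");B=cams.snapshot("top");cv2.imwrite("pics/sf.png",A);cv2.imwrite("pics/tf.png",B)
a=A[190:290,290:370];b=B[165:255,300:410]
cv2.imwrite("pics/s4.png",cv2.resize(a,None,fx=6,fy=6,interpolation=cv2.INTER_CUBIC))
cv2.imwrite("pics/t4.png",cv2.resize(b,None,fx=6.5,fy=6.5,interpolation=cv2.INTER_CUBIC))
E
```

```text
t 18.6 pos [0.437  0.1872 0.253 ] yaw 0.6184 q [ 0.4038  0.1598 -0.0802  1.3296  0.0013  1.3562] F [ 0.7162 -0.4025 -0.1918] M [ 0.0055 -0.0714  0.0044] w 0.0002274060650614066
```

View pics/s4.png

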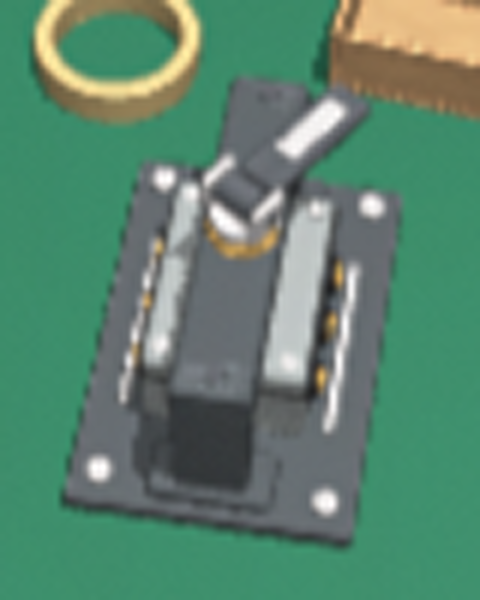

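View pics/t4.png

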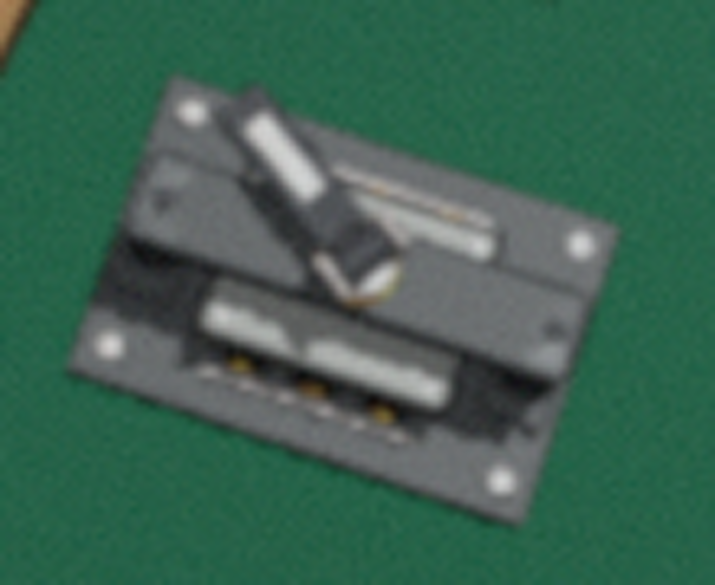

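View pics/tf.png

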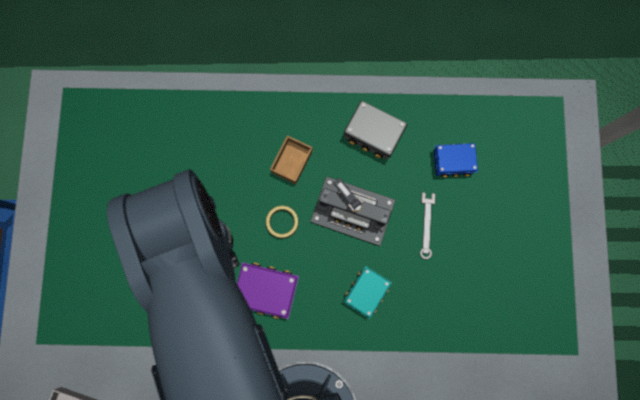

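The lever is folded over its rest (side: end at (350,100), head at (240,200); top: end at (245,105)). The box and bystanders are where they were. I'll check how flat it lies.

```bash
python3 - <<'E'
from h import *
import cv2
T=lambda x,y:((x+.5)/6.5-.5+300,(y+.5)/6.5-.5+165)
S=lambda x,y:((x+.5)/6-.5+290,(y+.5)/6-.5+190)
np.set_printoptions(precision=4,suppress=True)
a=tri(S(337,103),T(257,122));b=tri(S(287,150),T(313,188));print("strip ends",a,b)
d=a[0]-b[0];print("slope",np.arctan2(d[2],np.hypot(*d[:2])),"dir",np.arctan2(d[1],d[0]))
p=cv2.imread("pics/top0.png").astype(int);q=cv2.imread("pics/tf.png").astype(int)
df=(abs(p-q).max(2)>40)
for n,(x0,y0,x1,y1) in dict(tape=(262,203,302,242),carton=(268,133,316,188),wrench=(415,190,440,262)).items():print(n,df[y0:y1,x0:x1].sum())
E
```

```text
strip ends (array([ 0.6183, -0.0813,  0.1347]), [np.float64(0.0006703757818160535), np.float64(0.0006703757818159934)]) (array([ 0.5911, -0.1043,  0.1327]), [np.float64(0.0002792325423546401), np.float64(0.00027923254235498224)])
slope 0.0565751916190519 dir 0.7017787983819791
tape 0
carton 0
wrench 0
```

The measured slope (0.06 rad ± a few hundredths) is a bit close to the 0.09 limit. I'll press once more, gently, nearer the lever's end, to be sure it is on its stop.

Request:
drive_tool([
  [1.8, -2.7, 0],
  [1.8, -2.7, 0],
  [1.8, -2.7, 0],
  [1.8, -2.7, 0],
  [1.8, -2.7, 0],
  [1.8, -2.7, 0],
  [1.8, -2.7, 0],
  [1.8, -2.7, 0],
  [1.8, -2.7, 0],
  [1.7, -2.8, 0],
], spin=[0, 0, 0, 0, 0, 0, 0, 0, 0, 0])

```text
time: 19.53
ee_pos: [0.6164, -0.0909, 0.2532]
ee_rot: [0.674, 0.214, -0.213, -0.674]
wrist_force: [0.6, 0.7, 0.3]
grip_width: 0.0002
```

Request:
drive_tool([
  [0, 0, -1],
  [0, 0, -2],
  [0, 0, -2],
  [0, 0, -2],
  [0, 0, -1.5],
  [0, 0, -0.5],
  [0, 0, -0.5],
  [0, 0, 0],
  [0, 0, 0],
], spin=[0, 0, 0, 0, 0, 0, 0, 0, 0])

```text
time: 20.28
ee_pos: [0.6162, -0.0886, 0.1589]
ee_rot: [0.674, 0.214, -0.214, -0.674]
wrist_force: [0.4, -0.5, 0.1]
grip_width: 0.0003
```

```bash
python3 s3.py
```

```text
t 20.28 pos [ 0.6162 -0.0886  0.1589] s_mm 62.4 lat -1.5 tip h 16.9 F [ 0.4 -0.5  0.1] w 0.0003141942570053371
```

Request:
drive_tool([
  [0, 0.2, -0.4],
  [0, 0, -0.4],
  [0, 0, -0.2],
  [0, 0, 0],
], spin=[0, 0, 0, 0])

```text
time: 20.62
ee_pos: [0.6157, -0.0861, 0.1476]
ee_rot: [-0.674, -0.214, 0.214, 0.674]
wrist_force: [0.1, 0.3, -0.6]
grip_width: 0.0003
```

Request:
drive_tool([
  [0, 0, -0.1],
  [0, 0, 0],
], spin=[0, 0])

```text
time: 20.78
ee_pos: [0.6159, -0.0862, 0.147]
ee_rot: [-0.674, -0.214, 0.214, 0.674]
wrist_force: [0.6, -0.1, -0.1]
grip_width: 0.0
```

Request:
drive_tool([
  [0, 0, -0.1],
  [0, 0, 0],
], spin=[0, 0])

```text
time: 20.95
ee_pos: [0.6161, -0.0862, 0.1462]
ee_rot: [0.674, 0.214, -0.214, -0.674]
wrist_force: [0.9, 0.4, 2.1]
grip_width: 0.0001
```

Request:
drive_tool([
  [0, 0, -0.1],
  [0, 0, 0],
], spin=[0, 0])

```text
time: 21.12
ee_pos: [0.6164, -0.0862, 0.1456]
ee_rot: [0.674, 0.214, -0.214, -0.674]
wrist_force: [0.8, 0.2, 8.0]
grip_width: -0.0002
```

Request:
drive_tool([
  [0, 0, -0.1],
  [0, 0, 0],
  [0, 0, 0],
], spin=[0, 0, 0])

```text
time: 21.37
ee_pos: [0.6166, -0.0862, 0.1451]
ee_rot: [0.674, 0.215, -0.213, -0.674]
wrist_force: [1.0, 0.2, 10.2]
grip_width: -0.0001
```

Request:
drive_tool([
  [0, 0, 0.5],
  [0, 0, 1.5],
  [0, 0, 2],
  [0, 0, 2],
  [0, 0, 2],
  [0, 0, 2],
  [0, 0, 1],
  [0, 0, 0],
  [0, 0, 0],
  [0, 0, 0],
], spin=[0, 0, 0, 0, 0, 0, 0, 0, 0, 0])

```text
time: 22.2
ee_pos: [0.6156, -0.0862, 0.253]
ee_rot: [-0.674, -0.214, 0.214, 0.674]
wrist_force: [0.3, 0.6, 0.5]
grip_width: -0.0001
```

```bash
python3 s3.py; python3 - <<'E'
from workcell import cams
import cv2
A=cams.snapshot("side");a=A[190:290,290:370]
cv2.imwrite("pics/s5.png",cv2.resize(a,None,fx=6,fy=6,interpolation=cv2.INTER_CUBIC))
E
```

```text
t 22.2 pos [ 0.6156 -0.0862  0.253 ] s_mm 63.3 lat 0.8 tip h 111.0 F [0.3 0.6 0.5] w -0.00012671087490874589
```

View pics/s5.png

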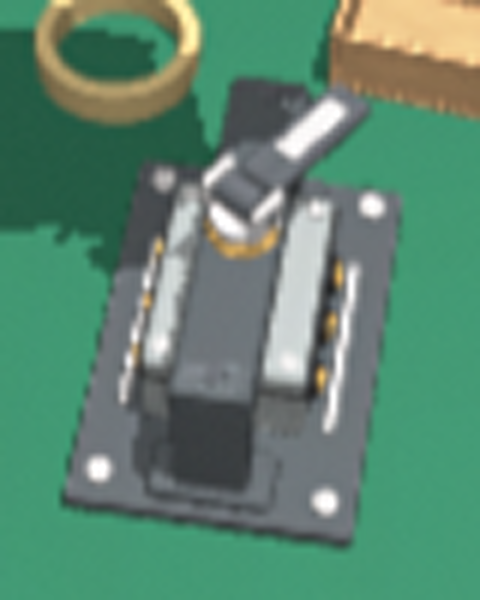

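The lever looks the same as before: folded flat, end at (350,100). The tool is clear, so I'm handing in.

```bash
python3 -c "
from workcell import bot
print(bot.hand_in())"
```

```text
the job is handed in; nothing more can be done
None
```

I screwed the bolt in about 2.8 rad clockwise until its foot sat snug on the grey box, folded the lever down onto its stop, let go, and handed in at about 22 s. No verdict was reported.

- **Tightness:** The foot met the lid about 0.38 rad before I stopped, and the holding torque settled at 0.48 N m, inside the snug band. The wrist moment was noisy (about ±0.03) and its running level read 0.39, a little above what the band implies. I estimate the final clamping force at about 70 N; I could not measure it.
- **Lever:** The first camera check gave a slope of 0.06 rad, close to the 0.09 limit and within the measuring error. I pressed once more near the lever's end. It was stiff at the same height as nearer the pivot, so it lies flat.
- **Surroundings:** By eye, the box is where it was in the final pictures. Before that last press, the top view showed no pixel change at the tape, carton or wrench. The gripper ended about 10 cm clear of the lever, touching nothing.

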